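# Line up a new phone screen over the opened phone

## Robot

A 6-joint arm with a two-finger parallel gripper is mounted at the origin on the work surface. World frame = base frame: x ahead of the robot, y to its left, z up, the work surface at z = 0. Lengths are in mm, angles in rad, forces in N, time in s.
With the tool pointing down it reaches from about 275 to 825 mm from the base axis. Payload 4.9 kg.
Tool frame: the origin (TCP) lies at the very end of the fingers, on their centre line; the grasp point (between the pads) lies 19 mm behind it; z points along the fingers, y is the line along which they close (so a half turn about z gives the same grasp; the last joint's range is limited). The gripper opens to 85 mm and grips with 20 to 120 N. Pads are 22 mm wide; open, the fingers measure 114 mm over their backs; the gripper's body (76 mm by 85 mm) begins 54 mm behind the grasp point. The pads swing forward as they close: fully open they stand 13 mm farther back than shut.
Start: joints at [-1.438, 0.326, -0.193, 1.052, 0, 1.437], TCP at [145.017, -530.555, 231.281] pointing down, gripper open.
Joint ranges: [-2.65, 2.65], [-0.97, 1.79], [-1.3, 1.35], [-1.93, 2.1], [-1.47, 1.37], [-3.14, 3.14]. Speed limits (rad/s): [2.57, 2.57, 3.14, 3.14, 3.14, 3.14].

## Interface

Orientations are given as [roll, pitch, yaw] about the fixed x, y, z axes, in that order (R = Rz(yaw) Ry(pitch) Rx(roll)).
In Python, from bench import bot, solve_ik, imaging gives the robot as it stands. Calls block until the motion is done:
- bot.move_ptp(position, orientation): joint-space move of the TCP to a pose.
- bot.movel(position, rot=None, max_speed=150, threshold=None): straight line of the TCP; rot=None keeps the orientation; max_speed is the mean speed in mm/s. With threshold (N) it stops when the force on the tool has changed by that much, and returns True; else False.
- bot.move_j(angles): joint-space move.
- bot.grip(opening, effort=None): opening from 0.0 (shut) to 1.0 (fully open); effort is the grip in N (None keeps the last); returns when the fingers have stopped.
- bot.dwell(seconds).
- solve_ik(position, orientation): joint angles nearest the present ones, or None.
- bot.get_state(): the state.
- imaging.capture(name): name is "side" or "top" or "wrist"; returns the picture (384x512x3 uint8, blue, green, red); there is no depth.
- imaging.camera_model(name): a dict with "K" (3x3 intrinsics, pixels), "position" and "rotation" of the camera in the world. Camera axes: x right, y up, looking along -z (the intrinsics and any distortion apply to the point x, -y, -z); pixel columns grow to the right and rows downward; lengths in mm; the calibration is good to about 2 mm. A picture is of the moment at which its call begins: read the wrist's pose just before it. camera_model takes no time and is no camera call; for the wrist camera it gives the pose at the moment of the call.
A pose or a line that the arm cannot do raises bot.IKError and nothing moves.
- bot.sign_off(): hands the job in; it is judged then, once.
The state is a dict: "t": time; "qpos": joint angles; "joint_velocities": joint speeds; "effort": joint torques, N m; "tcp_pos": TCP position; "orientation": TCP orientation; "contact_force": force on the tool from outside, world axes, zero at the start; "wrist_torque": the same for the moment, N m; "opening": opening from 0.0 (shut) to 1.0 (fully open); "gripper_force": force on a finger pad.
Only numpy, scipy, OpenCV 4.12 (cv2) and the standard library are available. Lean on these libraries where they do the work, as an engineer would, in place of code of your own. Each camera call takes 0.05 s, during which the arm holds its last target. There are 200 camera calls.

## Task

Get the opened phone ready for its new screen: lay the safety ruler flat on the holder's plate with a long edge flush along the phone's free long side, middle to middle, as the line-up guide, and let go of it. Then lift the new screen out of its tray by the suction lifter's orange T-handle, bring it over the phone the right way round (earpiece end to earpiece end) and finish while still holding it there, still and level, squarely over the phone with its underside about 3 cm above it. Do not let the screen touch the phone or its holder or tip steeply, and leave the bottle, screwdriver and screw dish where they are.

Things in the scene. Friction and masses are not known exactly. Their poses are not given: they have to be found in the camera images.
- holder: Fixed aluminium holder plate on the table, 8 mm thick, 160 (x) by 212 mm (y), with an opened phone (74 x by 160 y by 9 mm) clamped at its short ends by dark jaws 14 mm above the plate. Origin on the table under the phone's centre; y to the phone's camera and earpiece end. The plate spans x -105 to +55 mm: the bare strip, 68 mm wide, on the phone's -x side (towards the robot) takes the ruler.
- phone_top (a point): Centre of the phone's upper rim plane, 17 mm above the table; axes as the holder's.
- phone_earpiece_end (a point): Middle of the phone's earpiece end (+y end, where the two camera lenses are) at the upper rim plane, 80 mm from phone_top, towards the robot's left; the clamp's steel thumbscrew is at the other end; axes as the holder's.
- phone_side (a point): Middle of the phone's free long side (-x side), where its straight steel flank meets the plate (8 mm above the table); the flank rises 9 mm above the plate. Axes as the holder's: y along the flank, x into the phone.
- ruler_grip (a point): Centre of the loose safety ruler (about 150 g): aluminium strip 50 (x) by 200 (y) by 4 mm lying flat, with an upright red grip ridge along its middle, 12 mm thick (x), 130 long (y), 4 to 34 mm above the underside. Site: ridge centre, 19 mm above the underside, 25 mm from both long edges; y along the ruler. Either edge serves. It slides on the plate at 1 to 2 N.
- ruler: The safety ruler as a whole; origin at the centre of its underside, axes as ruler_grip.
- tray: Fixed grey plastic tray, 106 mm (x) by 190 mm (y), 12 mm high with 5 mm walls and a 5 mm floor, in which the new screen lies. Origin at the centre of its underside.
- screen_grip (a point): Centre of the orange T-handle bar, 14 (x) by 64 (y) by 16 mm high, of the suction lifter firmly stuck on the new screen (about 110 g in all, balanced under the handle), 48 mm above the screen's underside. Below it a grey stem 16 mm thick and a pale rubber cup 52 mm wide. Screen: black glass 70 (x) by 150 (y) by 4 mm, lying flat. y points to its earpiece end.
- screen_earpiece_end (a point): Middle of the screen's earpiece end (pale earpiece slot 24 mm by 4 mm in the glass), on its top face, 75 mm from the screen's centre along y. It starts pointing roughly to the robot's left, within 30 degrees.
- screen: The new screen with its lifter as a whole; origin at the centre of the screen's underside, axes as screen_grip.
- bottle: Bystander: white cleaning-fluid bottle with blue cap, 40 mm wide, 105 mm high. Origin at its foot.
- driver: Bystander: yellow-handled screwdriver, 150 mm long, lying on the mat.
- dish: Bystander: small steel screw dish, 66 mm wide, 16 mm high. Origin at its foot.
Not all that is in view belongs to the job. Of the things that look like the tray, the smaller one is meant.

How it is judged:
By the outcome, as a careful person would: the job done as asked, in the order asked, and still so for the second after the job is handed in, while the arm keeps its last pose, push and grip.
It also fails if it takes over 61 s, if anything falls off the work surface, if the arm or the gripper's body presses on something with over 40 N, if the wrist force passes 120 N, or if a joint passes its speed limit or range.

## Working session

There is one attempt and no reset: what is moved stays moved. The work goes in short steps, each a Python script; the robot and the scene stay as the last script left them, time stands still between calls to the robot, and variables do not carry over. Pictures are saved under pics/ and viewed, at most 10 in all, crops included, and the job is handed in when it is done.

```bash
mkdir -p pics; ls; python3 - <<'E'
from bench import bot, solve_ik, imaging
import cv2
for n in("top","side"):
    im=imaging.capture(n); cv2.imwrite(f"pics/{n}0.png",im)
    m=imaging.camera_model(n); print(n,m)
print(imaging.camera_model("wrist"),bot.get_state())
E
```

```text
pics
top {'K': array([[357.60254139,   0.        , 258.31522   ],
       [  0.        , 357.60254139, 191.53320261],
       [  0.        ,   0.        ,   1.        ]]), 'position': array([ 393.7424108 ,   18.68262044, 1052.75964409]), 'rotation': array([ 0.12426521,  0.00526194, -1.57888352])}
side {'K': array([[437.64477432,   0.        , 264.08171812],
       [  0.        , 437.64477432, 196.07102657],
       [  0.        ,   0.        ,   1.        ]]), 'position': array([  -8.04943699,  668.3665079 , 1053.47753442]), 'rotation': array([ 0.68997343,  0.01290749, -2.42808621])}
{'K': array([[315.02306518,   0.        , 258.35753229],
       [  0.        , 315.02306518, 194.68523223],
       [  0.        ,   0.        ,   1.        ]]), 'position': array([ 223.63358931, -508.2466979 ,  372.45171218]), 'rotation': array([-0.32019783,  0.00146559, -1.30442402])} {'t': 0.1, 'qpos': array([-1.43818601e+00,  3.26880038e-01, -1.93490002e-01,  1.05204195e+00,
       -8.77964331e-06,  1.43657827e+00]), 'joint_velocities': array([-0.00151858, -0.0012061 ,  0.00216915,  0.00188667,  0.00226818,
       -0.00015072]), 'effort': array([ 9.93441608e-05, -4.44240725e+01,  2.63036907e+01,  7.92378938e-03,
       -1.83560610e-04,  6.27203249e-07]), 'tcp_pos': array([ 144.94680127, -529.99393819,  230.57224924]), 'orientation': array([-3.13999035e+00, -2.07499748e-04,  2.66828215e-01]), 'contact_force': array([-1.34500193, -0.6884279 , -0.50780086]), 'wrist_torque': array([ 0.00768439, -0.01618718, -0.0328315 ]), 'gripper_force': 0.0, 'opening': 0.99769152816414}
```

View pics/top0.png

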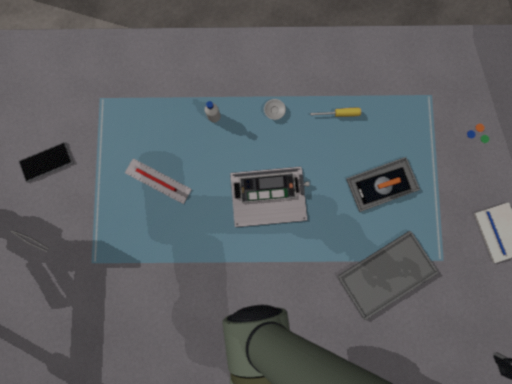

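View pics/side0.png

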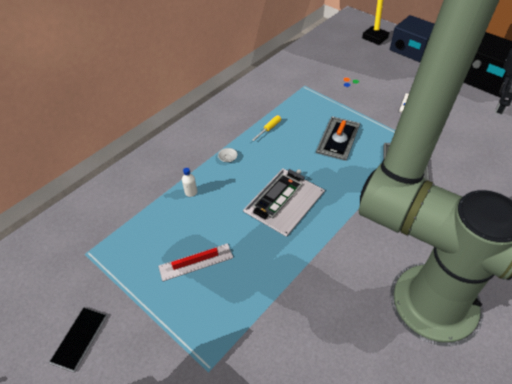

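The top view shows the ruler with its red ridge at (158,181), and the phone in its holder at (270,188) with the bare strip below it. There are two tray-like objects. The small tray at (383,185) holds the screen and orange handle, and the large empty one is at (388,275). The small one fits ("smaller one is meant", with the screen in it). The black slab at (45,162) and the blue pen are decoys. I'll confirm with one crop and get coarse positions.

```bash
cat > h.py <<'E'
from bench import bot, solve_ik, imaging
import cv2, numpy as np, math
from scipy.spatial.transform import Rotation as Rot
def cast(m,px,z):
    """pixels -> world points on the plane at height z"""
    px=np.atleast_2d(px).astype(float)
    d=np.c_[px,np.ones(len(px))]@np.linalg.inv(m["K"]).T*[1,-1,-1]
    d=d@Rot.from_euler("xyz",m["rotation"]).as_matrix().T
    p=np.array(m["position"])
    return p+d*((z-p[2])/d[:,2])[:,None]
def proj(m,P):
    c=(np.atleast_2d(P)-m["position"])@Rot.from_euler("xyz",m["rotation"]).as_matrix()*[1,-1,-1]
    c=c@m["K"].T
    return c[:,:2]/c[:,2:]
def blob(im,lo,hi,near=None):
    """largest (or nearest to pixel) contour of an HSV mask"""
    hsv=cv2.cvtColor(im,cv2.COLOR_BGR2HSV)
    mk=cv2.inRange(hsv,np.array(lo),np.array(hi))
    cs=[c for c in cv2.findContours(mk,cv2.RETR_EXTERNAL,cv2.CHAIN_APPROX_NONE)[0] if cv2.contourArea(c)>15]
    if near is not None: return min(cs,key=lambda c:np.hypot(*(c[:,0].mean(0)-near)))
    return max(cs,key=cv2.contourArea)
def rect(m,c,z):
    """contour -> world min-area rectangle: centre, (long,short), yaw of long axis"""
    w=cast(m,c[:,0]+0.0,z)[:,:2].astype(np.float32)
    b=cv2.boxPoints(cv2.minAreaRect(w)); e1=b[1]-b[0]; e2=b[2]-b[1]
    l=e1 if np.hypot(*e1)>np.hypot(*e2) else e2
    return b.mean(0),sorted([np.hypot(*e1),np.hypot(*e2)])[::-1],math.atan2(l[1],l[0])%math.pi
RED=((172,120,60),(180,255,255)); RED2=((0,120,60),(4,255,255)); ORG=((5,150,120),(16,255,255))
E
python3 - <<'E'
from h import *
m=imaging.camera_model("top"); im=cv2.imread("pics/top0.png")
hsv=cv2.cvtColor(im,cv2.COLOR_BGR2HSV)
for p in [(158,181),(388,184),(255,213),(145,175)]: print(p,hsv[p[1],p[0]])
print("holder cor",cast(m,[(231,170),(302,168),(307,223),(234,227)],8).round(0))
print("phone",cast(m,[(270,188)],17).round())
c=blob(im,*ORG,near=(388,184)); print("org",rect(m,c,61))
for r in(RED,RED2):
    try:c=blob(im,*r,near=(158,181)); print("red",rect(m,c,34))
    except Exception as e: print(e)
cv2.imwrite("pics/crop1.png",cv2.resize(im[140:330,215:455],None,fx=3.2,fy=3.2,interpolation=cv2.INTER_CUBIC))
E
```

```text
(158, 181) [  0 185 132]
(388, 184) [ 11 180 153]
(255, 213) [  0  11 138]
(145, 175) [  1 175 127]
holder cor [[ 589.  104.    8.]
 [ 594. -107.    8.]
 [ 431. -118.    8.]
 [ 421.   95.    8.]]
phone [[533. -11.  17.]]
org (array([ 539.7029 , -342.25656], dtype=float32), [np.float32(63.760506), np.float32(11.462656)], 1.8828554346439994)
min() iterable argument is empty
red (array([559.11505, 319.655  ], dtype=float32), [np.float32(130.3744), np.float32(8.985976)], 1.0807318210642565)
```

View pics/crop1.png

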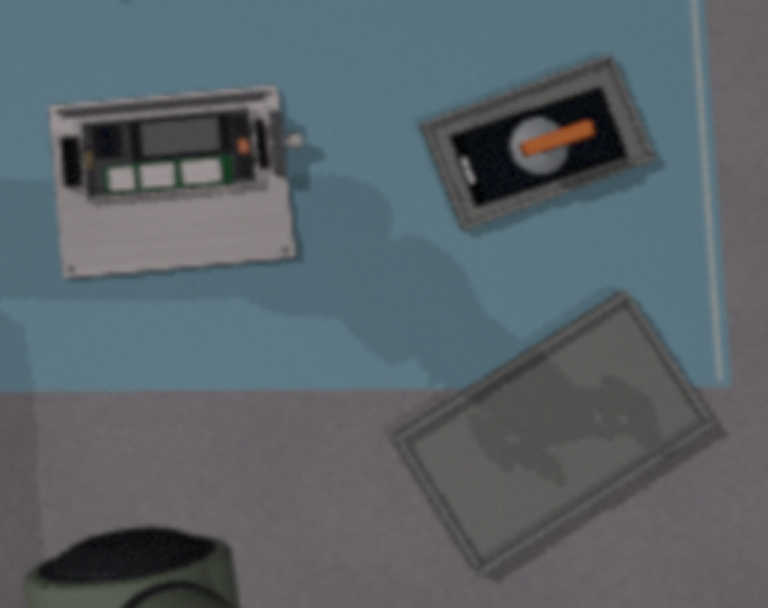

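The crop confirms it: the small tray has the screen, the pale earpiece slot is on the left (+y) at crop (465,170), and the handle is at (558,137). On the holder, the thumbscrew is to the right (295,140), so the earpiece end is to the left. Next I'll take close wrist looks over the screen, holder and ruler in turn.

```bash
cat > look.py <<'E'
from h import *
import pickle
def look(tag,x,y,z,yaw):
    bot.move_ptp([x,y,z],[math.pi,0,yaw]); bot.dwell(0.2)
    m=imaging.camera_model("wrist"); im=imaging.capture("wrist")
    cv2.imwrite(f"pics/{tag}.png",im); pickle.dump(m,open(f"pics/{tag}.pkl","wb"))
    return m,im
E
python3 - <<'E'
from look import *
m1,i1=look("w_screen",540,-342,170,1.88)
m2,i2=look("w_hold",500,-10,170,1.57)
m3,i3=look("w_ruler",559,320,150,-2.06)
print(bot.get_state()["t"])
try:print("org",rect(m1,blob(i1,*ORG,near=(256,192)),61))
except Exception as e:print(e)
try:print("red",rect(m3,blob(i3,*RED2,near=(256,192)),34))
except Exception as e:print(e)
cv2.imwrite("pics/mont.png",np.hstack([i1[:, :400],i3[:,56:456]])) 
E
```

```text
5.55
org (array([ 539.5875 , -341.99585], dtype=float32), [np.float32(63.31319), np.float32(13.210299)], 1.8853767532920493)
red (array([559.82336, 321.5149 ], dtype=float32), [np.float32(128.4134), np.float32(11.033894)], 1.0785053211829965)
```

View pics/w_hold.png

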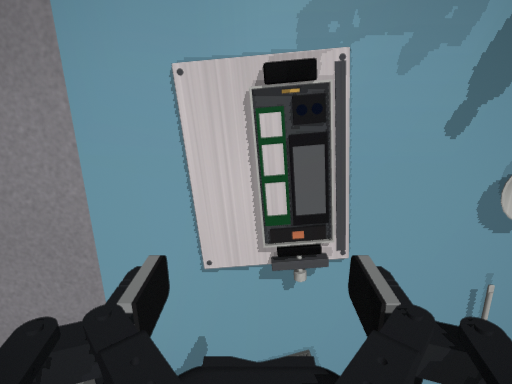

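View pics/mont.png

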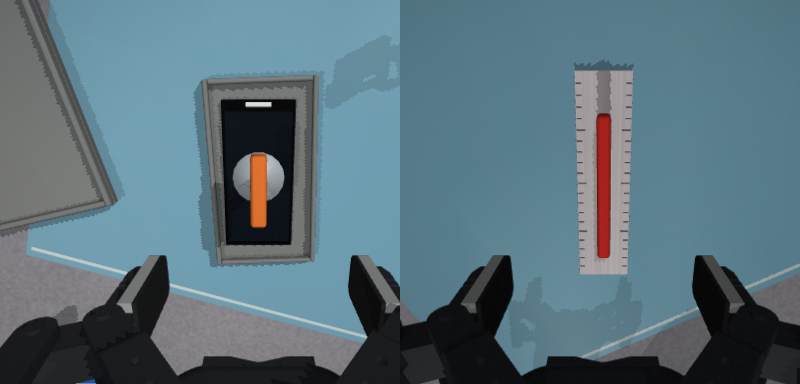

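Wrist views: in the holder view the plate corners are at about (174,66), (349,48), (350,259) and (204,269). The lenses are at the top (310,108) and the thumbscrew at (299,272), as expected. The screen's earpiece slot is at (258,104) and the handle at (258,190). The ruler's ridge is at (603,185) in the montage. Next: measure the holder pose from the plate outline and the phone rim.

```bash
python3 - <<'E'
from look import *
im=cv2.imread("pics/w_hold.png"); m=pickle.load(open("pics/w_hold.pkl","rb"))
hsv=cv2.cvtColor(im,cv2.COLOR_BGR2HSV)
# everything not blue mat, in window
mk=(~((hsv[...,0]>90)&(hsv[...,0]<115)&(hsv[...,1]>70))).astype(np.uint8)*255
mk[:, :150]=0; mk[:,380:]=0; mk[:30]=0; mk[275:]=0
mk=cv2.morphologyEx(mk,cv2.MORPH_OPEN,np.ones((9,9)))
c=max(cv2.findContours(mk,cv2.RETR_EXTERNAL,cv2.CHAIN_APPROX_NONE)[0],key=cv2.contourArea)
print(rect(m,c,8))
w=cast(m,c[:,0],8)[:,:2]
for n,sel,ax in [("-x",lambda w:(w[:,0]<470)&(abs(w[:,1])<85),1),("+y",lambda w:(w[:,1]>80)&(w[:,0]>445)&(w[:,0]<500),0)]:
    s=w[sel(w)]
    # fit
    f=np.polyfit(s[:,ax],s[:,1-ax],1); r=s[:,1-ax]-np.polyval(f,s[:,ax]); k=abs(r)<2
    f=np.polyfit(s[k,ax],s[k,1-ax],1); print(n,f,math.degrees(math.atan(f[0])),k.sum(),len(s))
print("screws",cast(m,[(180,72),(209,263),(343,57),(343,252)],8).round(1))
print("phone rim",cast(m,[(252,88),(330,83),(331,241),(263,244)],17).round(1))
# gradient scan for flank: rows
g=cv2.cvtColor(im,cv2.COLOR_BGR2GRAY).astype(int)
for r in(110,150,190,225): print(r,g[r,240:275])
t=imaging.camera_model("top"); 
cv2.imwrite("pics/holdcrop.png",cv2.resize(im[40:285,165:365],None,fx=2.4,fy=2.4,interpolation=cv2.INTER_CUBIC))
E
```

```text
(array([511.5078  , -12.504753], dtype=float32), [np.float32(227.36139), np.float32(159.6623)], 1.6539513528215137)
-x [-8.30266849e-02  4.30943783e+02] -4.746192756544718 170 170
+y [ 0.08353079 58.40305572] 4.774877053421524 61 61
screws [[ 430.8   86.3    8. ]
 [ 446.7 -108.9    8. ]
 [ 576.4   98.3    8. ]
 [ 592.4  -95.9    8. ]]
phone rim [[495.6  72.4  17. ]
 [564.5  76.4  17. ]
 [576.2 -78.1  17. ]
 [505.7 -81.3  17. ]]
110 [176 175 172 140 131 126 125 126 129 129 133 161 162 109  59  55  48  47
  47  46  48  47  48  48  47  47  47  47  47  47  47  48  47  42  43]
150 [181 183 182 180 181 181 182 178 171 128 129 131 134 134 139 167 157  46
  52  44  44  74 151 181 184 185 183 178 177 179 179 178 176 178 183]
190 [185 184 187 188 185 185 184 182 182 183 187 181 134 130 132 135 136 137
 152 158 104  49  45  46  62 124 180 183 186 184 178 176 179 179 177]
225 [182 182 181 182 184 181 183 186 184 184 181 179 179 182 179 132 131 132
 134 134 134 143 155 109  38  42  46  46  45  44  45  45  50  46  51]
```

View pics/holdcrop.png

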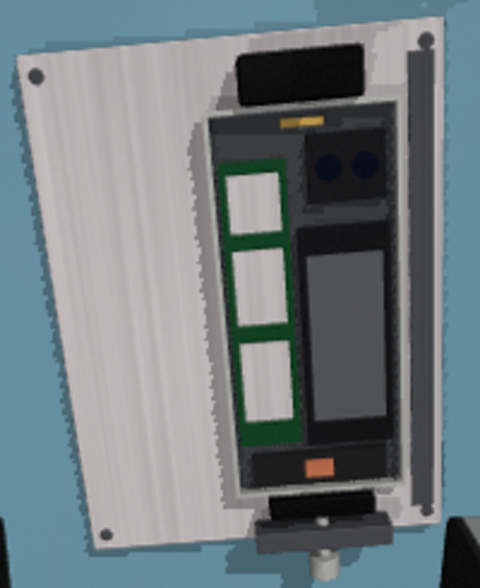

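Holder yaw is about 0.083 rad and the phone centre is about (536,-3); the plate edges and phone rim agree. Now pick the ruler, set it down 6 mm clear of the flank, and slide it in by feel.

```bash
cat >> h.py <<'E'
O=np.array([536.2,-3.0]); HY=0.083
U=np.array([math.cos(HY),math.sin(HY)]); V=np.array([-U[1],U[0]])
def H(x,y): return O+x*U+y*V
def st(tag=""):
    s=bot.get_state(); p=s["tcp_pos"][:2]-O
    print(tag,round(s["t"],2),s["tcp_pos"].round(1),"hold",round(float(p@U),2),round(float(p@V),2),"F",s["contact_force"].round(2),"T",s["wrist_torque"].round(2),"gf",round(s["gripper_force"],1),"op",round(s["opening"],3))
    return s
E
python3 - <<'E'
from h import *
yp=1.0785-math.pi; D=[math.pi,0,yp]
bot.grip(0.5,40)
bot.move_ptp([559.8,321.5,60],D)
print(bot.movel([559.8,321.5,8],D,max_speed=80,threshold=8)); st("down")
bot.grip(0.0,40); st("grip")
bot.movel([559.8,321.5,90],D,max_speed=120); st("lift")
P=[math.pi,0,HY-math.pi/2]
a=H(-69,0)
bot.move_ptp([*a,70],P); st("above")
bot.movel([*a,24],P,max_speed=100); bot.dwell(0.2); st("low")
print(bot.movel([*a,12],P,max_speed=15,threshold=3)); st("touch")
m=imaging.camera_model("wrist"); im=imaging.capture("wrist"); cv2.imwrite("pics/touch.png",im)
E
```

```text
False
down 7.29 [560.  321.6   8. ] hold 50.58 321.5 F [-0.16  0.56 -0.18] T [0.03 0.02 0.01] gf 0.0 op 0.499
grip 7.67 [560.3 321.8   8.7] hold 50.99 321.67 F [0.09 0.45 3.08] T [ 0.05  0.03 -0.03] gf 39.6 op 0.132
lift 8.5 [559.1 321.2  89.2] hold 49.71 321.19 F [-0.62  0.9  -1.2 ] T [ 0.01  0.06 -0.03] gf 39.0 op 0.132
above 9.79 [468.   -8.4  70. ] hold -68.38 0.25 F [-0.63 -0.18 -1.24] T [ 0.01 -0.02 -0.05] gf 39.0 op 0.13
low 10.6 [468.1  -8.8  24.7] hold -68.31 -0.12 F [-0.48 -0.66 -0.58] T [-0.   -0.05  0.01] gf 39.0 op 0.132
True
touch 11.15 [467.4  -8.8  16.7] hold -69.03 -0.03 F [-0.66 -0.16  6.51] T [ 0.07  0.15 -0.08] gf 40.0 op 0.135
```

View pics/touch.png

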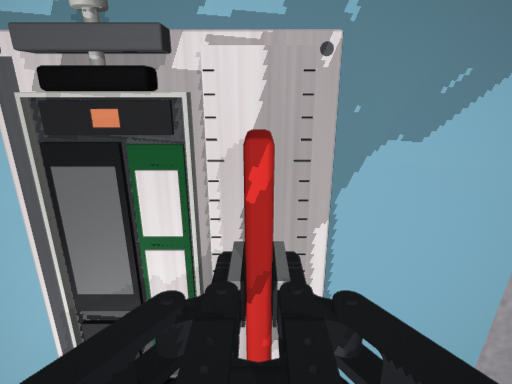

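The ruler lies on the plate parallel to the phone (ridge at about (258,240), phone flank at x≈195), with a small gap. Slide it in by feel.

```bash
python3 - <<'E'
from h import *
P=[math.pi,0,HY-math.pi/2]
z=bot.get_state()["tcp_pos"][2]
b=H(-56,0)
print(bot.movel([*b,z],P,max_speed=8,threshold=6)); bot.dwell(0.2); s=st("slid")
m=imaging.camera_model("wrist"); im=imaging.capture("wrist"); cv2.imwrite("pics/slid.png",im[:, :400])
E
```

```text
True
slid 11.9 [467.4  -8.7  16.7] hold -69.05 -0.02 F [ 0.08 -0.44  4.58] T [ 0.05 -0.06 -0.04] gf 39.9 op 0.13
```

View pics/slid.png

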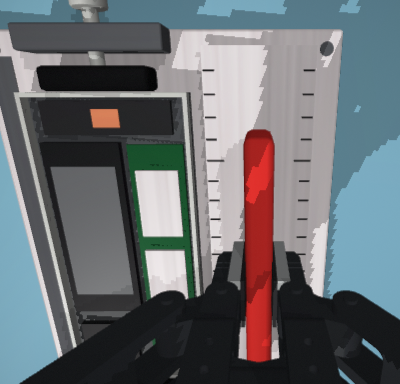

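It didn't move: the gap at (200,200) is unchanged, because the down-press made the threshold trip at once. I'll ease the pressure and slide again.

```bash
python3 - <<'E'
from h import *
P=[math.pi,0,HY-math.pi/2]
s=bot.get_state(); z=s["tcp_pos"][2]+0.6
bot.movel([*s["tcp_pos"][:2],z],P,max_speed=10); bot.dwell(0.1); st("eased")
for i in range(4):
    r=bot.movel([*H(-56,0),z],P,max_speed=8,threshold=9); s=st(f"slide {r}")
    f=s["contact_force"][:2]@U
    if not r or f<-6 : break
bot.dwell(0.2); st()
im=imaging.capture("wrist"); cv2.imwrite("pics/slid2.png",im[:, :400])
E
```

```text
eased 12.32 [466.8  -8.7  16.9] hold -69.59 0.1 F [-0.66 -0.67 -2.26] T [-0.03  0.    0.01] gf 39.0 op 0.131
slide True 13.39 [473.5  -8.2  16.8] hold -62.88 0.05 F [-0.58 -0.67  3.93] T [ 0.04 -0.07 -0.04] gf 39.9 op 0.133
slide True 13.92 [473.5  -8.2  16.8] hold -62.9 0.01 F [-0.13 -0.89  3.7 ] T [ 0.07 -0.03  0.03] gf 39.9 op 0.133
slide True 14.38 [473.5  -8.2  16.8] hold -62.87 0.01 F [ 0.45 -0.3   4.02] T [ 0.04  0.01 -0.01] gf 39.9 op 0.132
slide True 14.83 [473.6  -8.2  16.9] hold -62.84 0.0 F [-0.25 -1.02  4.46] T [0.02 0.03 0.01] gf 39.9 op 0.128
 15.03 [473.5  -8.2  16.9] hold -62.89 0.01 F [0.17 0.68 4.2 ] T [ 0.06 -0.06 -0.04] gf 39.9 op 0.133
```

View pics/slid2.png

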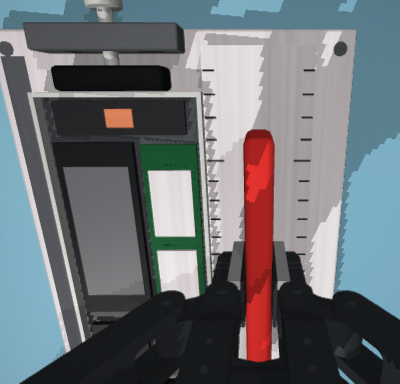

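The stop repeats at -62.87, close to the nominal -62, so the edge is against the flank. Let go, raise the fingers above the phone's rim, nudge the ridge once so the edge squares itself on the flank, then retreat and look.

```bash
python3 - <<'E'
from h import *
from look import look
P=[math.pi,0,HY-math.pi/2]
bot.grip(0.19,20); st("open")
s=bot.get_state(); x=-62.9
bot.movel([*H(x,0),26],P,max_speed=40); bot.dwell(0.1); st("up")
print(bot.movel([*H(x+8,0),26],P,max_speed=10,threshold=5)); st("push")
bot.movel([*H(x,0),26],P,max_speed=30)
bot.movel([*H(x,0),90],P,max_speed=150)
m,im=look("w_placed",*H(-40,0),170,1.65)
st("look")
print("red",rect(m,blob(im,*RED2,near=(220,160)),42), "want",H(-62,0),math.pi/2+HY)
cv2.imwrite("pics/placed_c.png",cv2.resize(im[20:300,120:390],None,fx=2.1,fy=2.1,interpolation=cv2.INTER_CUBIC))
E
```

```text
open 15.31 [472.9  -8.1  16.4] hold -63.51 0.16 F [0.32 0.04 0.25] T [-0.01  0.   -0.04] gf 0.0 op 0.189
up 15.79 [473.6  -8.2  26.1] hold -62.82 -0.03 F [-0.16 -0.63 -0.24] T [ 0.03 -0.04  0.02] gf 0.0 op 0.19
True
push 16.26 [475.2  -7.9  25.4] hold -61.22 0.2 F [-0.42  0.71  0.08] T [ 0.06 -0.07  0.02] gf 0.0 op 0.191
look 19.99 [496.3  -6.3 170. ] hold -40.01 0.01 F [ 0.3  -0.15  0.06] T [ 0.03 -0.02  0.04] gf 0.0 op 0.195
red (array([474.5445  ,  -1.846672], dtype=float32), [np.float32(121.11157), np.float32(12.519554)], 1.653516072795305) want [474.41343643  -8.14009357] 1.6537963267948965
```

View pics/placed_c.png

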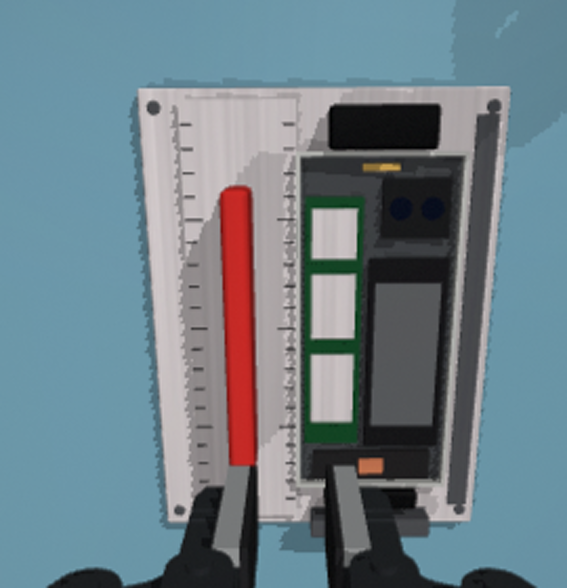

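The ruler is flush with the phone's flank (edge and rim coincide along crop x≈298) and centred to about 2 mm, with yaw matching to 0.001 rad. For the screen, I'll grip the bar with the fingertips just above the wider stem, since the stem (16 mm) is thicker than the bar (14 mm).

```bash
python3 - <<'E'
from look import *
D=[math.pi,0,1.885]; g=[539.6,-342.0]
bot.grip(0.5,60)
bot.move_ptp([*g,110],D); st("above")
print(bot.movel([*g,46.5],D,max_speed=80,threshold=8)); st("down")
bot.grip(0.0,60); st("grip")
bot.movel([*g,62],D,max_speed=25); bot.dwell(0.2); st("lift15")
m=imaging.camera_model("wrist"); im=imaging.capture("wrist")
pickle.dump(m,open("pics/lift.pkl","wb")); cv2.imwrite("pics/lift.png",im)
s=imaging.capture("side"); c=proj(imaging.camera_model("side"),[[*g,40]])[0].astype(int)
s=cv2.resize(s[c[1]-60:c[1]+60,c[0]-50:c[0]+50],None,fx=3.2,fy=3.2,interpolation=cv2.INTER_CUBIC)
cv2.imwrite("pics/liftm.png",np.hstack([im[:,40:460],s[:384]]))
E
```

```text
above 21.66 [ 539.8 -340.9  110.2] hold -24.4 -337.02 F [-0.53  0.89 -0.2 ] T [ 0.02 -0.01  0.  ] gf 0.0 op 0.496
False
down 22.6 [ 540.  -342.3   46.9] hold -24.39 -338.47 F [ 0.2  -0.34  0.11] T [0.   0.06 0.  ] gf 0.0 op 0.505
grip 22.98 [ 540.1 -342.4   47.4] hold -24.3 -338.55 F [-0.22 -0.29  5.47] T [0.05 0.17 0.  ] gf 63.6 op 0.145
lift15 23.94 [ 539.5 -341.9   61.8] hold -24.82 -338.0 F [-0.36  0.31 -1.1 ] T [ 0.04 -0.03  0.03] gf 62.8 op 0.144
```

View pics/liftm.png

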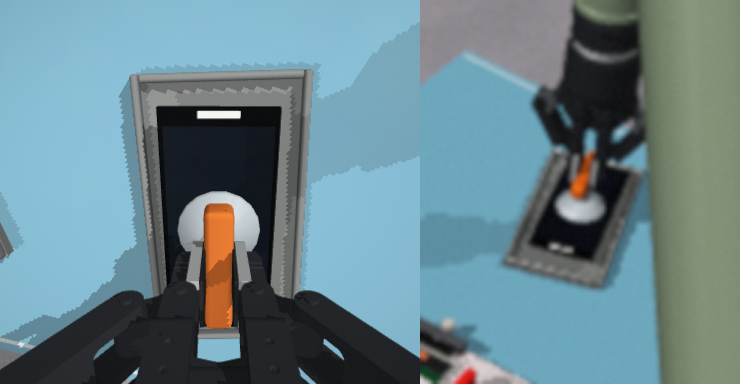

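I've now viewed 11 pictures, which is one over the limit of 10, so I'll view no more and use only numeric checks. The last view shows the bar held squarely between the pads and the glass clear of the tray floor, with the earpiece slot ahead at (218,114). Opening 0.144 fits the bar, not the stem. Next I'll check level numerically, then carry it over.

```bash
cat > slot.py <<'E'
from look import *
def slot(m,im,zt,near):
    """earpiece slot: centroid + predicted location on plane zt"""
    hsv=cv2.cvtColor(im,cv2.COLOR_BGR2HSV)
    mk=cv2.inRange(hsv,np.array((0,0,150)),np.array((180,50,255)))
    cs=[c for c in cv2.findContours(mk,cv2.RETR_EXTERNAL,cv2.CHAIN_APPROX_NONE)[0] if cv2.contourArea(c)>60]
    c=min(cs,key=lambda c:np.hypot(*(c[:,0].mean(0)-near)))
    px=np.array(cv2.minAreaRect(c)[0]); print("slot px",px.round(1),rect(m,c,zt)); return c
E
python3 - <<'E'
from slot import *
m0=pickle.load(open("pics/w_screen.pkl","rb")); i0=cv2.imread("pics/w_screen.png")
slot(m0,i0,9,(258,104))
m1=pickle.load(open("pics/lift.pkl","rb")); i1=cv2.imread("pics/lift.png")
slot(m1,i1,24,(258,114)); slot(m1,i1,19,(258,114))
D=[math.pi,0,1.885]; P=[math.pi,0,HY+math.pi/2]
bot.movel([539.6,-342,120],D,max_speed=80); st("up")
bot.movel([*H(0,0),120],P,max_speed=110); st("over")
bot.movel([*H(0,0),100],P,max_speed=30); bot.dwell(0.3); st("hi")
m=imaging.camera_model("wrist"); im=imaging.capture("wrist"); cv2.imwrite("pics/over.png",im)
pickle.dump(m,open("pics/over.pkl","wb")); slot(m,im,62,(258,114)); print("want slot near",H(0,70))
E
```

```text
slot px [258.  103.5] (array([ 518.796  , -276.58624], dtype=float32), [np.float32(22.230797), np.float32(2.667696)], 0.30684673543021157)
slot px [258.5 114. ] (array([ 518.8466 , -276.11847], dtype=float32), [np.float32(23.864096), np.float32(3.227793)], 0.31372000500952624)
slot px [258.5 114. ] (array([ 518.9621, -276.4531], dtype=float32), [np.float32(24.528208), np.float32(3.3176227)], 0.3137178907445485)
up 24.92 [ 539.3 -341.8  119.6] hold -25.03 -337.84 F [-0.18 -0.35 -2.26] T [ 0.03  0.03 -0.01] gf 62.8 op 0.139
over 28.15 [536.2  -3.3 120. ] hold 0.0 -0.27 F [ 0.35 -0.89 -1.46] T [0.   0.04 0.01] gf 62.8 op 0.143
hi 29.27 [536.3  -3.  100.2] hold 0.09 -0.0 F [ 1.13 -0.44 -0.53] T [ 0.04 -0.01 -0.02] gf 62.8 op 0.144
slot px [258.5 114. ] (array([531.2283  ,  65.843185], dtype=float32), [np.float32(23.90963), np.float32(3.2339604)], 0.08246968843040818)
want slot near [530.39666855  66.75902339]
```

The screen is square: yaw 0.0825 against 0.083, and the slot within 1 mm of where it should be. Lower to 3 cm, check level using the side view's slot height, and hold.

```bash
python3 - <<'E'
from slot import *
P=[math.pi,0,HY+math.pi/2]
bot.movel([*H(0,0),89.2],P,max_speed=25); bot.dwell(0.5); s=st("final")
m=imaging.camera_model("wrist"); im=imaging.capture("wrist"); c=slot(m,im,51,(258,114))
p=cast(m,[cv2.minAreaRect(c)[0]],51)[0]
ms=imaging.camera_model("side"); si=imaging.capture("side"); 
q=proj(ms,[p])[0]; print("expect side px",q.round(1),"per +10mm z",(proj(ms,[p+[0,0,10]])[0]-q).round(1))
hsv=cv2.cvtColor(si,cv2.COLOR_BGR2GRAY); x,y=q.astype(int); print(hsv[y-9:y+10,x-9:x+10])
mt=imaging.camera_model("top"); ti=imaging.capture("top")
i=blob(ti,*RED2,near=proj(mt,[[*H(-62,0),42]])[0]); print("ruler top",rect(mt,i,42),"want",H(-62,0))
print(s["orientation"],abs(s["joint_velocities"]).max())
E
```

```text
final 30.4 [536.2  -3.   89.2] hold 0.02 -0.0 F [-0.86  0.58 -1.46] T [0.02 0.03 0.  ] gf 62.8 op 0.15
slot px [258.5 114. ] (array([531.1361 ,  65.84661], dtype=float32), [np.float32(23.922192), np.float32(3.2356458)], 0.08250341252606622)
expect side px [264. 201.] per +10mm z [-0.  -2.1]
[[157 157 155 140  99  42  14  14  16  12  13  13  10  10  12  12  14  20
   45]
 [157 155 141 103  52  18  12  10  14  12  13  13  11  11  10  12  14  13
   17]
 [156 141 102  52  19   9  12  10  14  10  14  12  11  10  14  12  15  16
   15]
 [141 104  48  18  13  12  12  10  12  12  13  12  11  14  13  13  16  16
   12]
 [111  55  17   4   6   8  12  11  10  10  12  12  13  12  12  14  13  13
   15]
 [ 97  40  13   4   3   3   7  11  13  12  15  12  11  14  13  13  13  14
   15]
 [125  63  28  18  12   8  22  39  42  25  14  12  12  13  14  14  14  15
   14]
 [126  75  52  50  41  26  51 103 119  87  53  30  15  12  16  16  12  14
   12]
 [ 88  69  77  81  60  33  52 112 149 152 144 102  53  21  13  10  14  15
   13]
 [ 71  81  96  88  55  23  21  43  88 145 174 167 134  70  22  13  14  14
   15
[... 353 characters left out ...]
28  21  17  17  18  14  20  30  38  41  46  37
   27]
 [153 109  58  40  41  40  40  40  32  22  19  21  32  42  49  65  99 109
   91]
 [114  59  23  15  20  30  50  79  81  52  34  34  45  51  52  67 107 131
  143]
 [ 66  22   9  10  11  20  44  83 100  85  70  54  52  53  49  49  57  81
  127]
 [ 36  14  10  10  11  11  15  33  58  84  90  71  54  51  52  52  53  55
   67]]Traceback (most recent call last):
  File "<stdin>", line 10, in <module>
  File "h.py", line 20, in blob
    if near is not None: return min(cs,key=lambda c:np.hypot(*(c[:,0].mean(0)-near)))
                                ~~~^^^^^^^^^^^^^^^^^^^^^^^^^^^^^^^^^^^^^^^^^^^^^^^^^^
ValueError: min() iterable argument is empty
```

The side view puts the slot within about 1 px of the prediction for a level screen at this height. The arm blocks the overhead check of the ruler, but its pose was measured after release and nothing has touched it since. Handing in.

```bash
python3 -c "
from bench import bot
print(bot.sign_off())"
```

```text
the job is handed in; nothing more can be done
None
```

Job handed in at about 30 s: the ruler is released flush against the phone's free long side, within about 2 mm of middle to middle, and the new screen is held still over the phone, earpiece to earpiece, level as far as the cameras could tell, about 3 cm up; I viewed 11 pictures, one over the limit of 10.

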